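# Hook the spice tray into the slotted upright and lock it

### The arm

A 6-joint arm with a two-finger parallel gripper is mounted at the origin on a cart in front of the work surface, level with it; the furniture and walls round the work are solid. World frame = base frame: x ahead of the robot, y to its left, z up, the work surface at z = 0. Lengths are in m, angles in rad, forces in N, time in s.
With the tool pointing down it reaches from about 0.35 to 0.775 m from the base axis. Payload 7.3 kg.
Tool frame: the origin (TCP) lies between the finger pads; the fingertips stand 8 mm ahead of it and the grasp point (between the pads) lies 11 mm behind it (robot.nose_length is the distance from the TCP to the fingertips, in m); z points along the fingers, y is the line along which they close (so a half turn about z gives the same grasp; the last joint's range is limited). The gripper opens to 92 mm and grips with 3 to 60 N. Pads are 19 mm wide; open, the fingers measure 130 mm over their backs; the gripper's body (75 mm by 190 mm) begins 47 mm behind the grasp point.
Start: joints at [1.024, 0.342, 1.524, -0, 1.275, -0.146], TCP at [0.205, 0.483, 0.235] pointing down, gripper open.
Joint ranges: [-2.53, 2.53], [-0.77, 2.02], [0.04, 2.7], [-1, 4.14], [0.28, 2.66], [-3.11, 3.11]. Speed limits (rad/s): [2.57, 2.57, 3.14, 3.14, 3.14, 3.14].

### API

Orientations are given as [roll, pitch, yaw] about the fixed x, y, z axes, in that order (R = Rz(yaw) Ry(pitch) Rx(roll)).
In Python, from cell import robot gives the robot as it stands. The module is installed in compiled form; this text tells all that it offers.
- The arm moves only by the shell command python3 -m jog 'ROWS' [FORCE]. ROWS is JSON, a list that holds one entry, the list of rows, each a list of 5 numbers: the gripper's target within -1 to 1 (fully open at 1, half-way at 0, shut at -1), then the shift along the tool's x, y, z in m, then the turn about the tool's z in rad. A call has 1 to 5 rows; each row is the pose to reach, as a shift and turn from the pose commanded when the call began, along the tool's axes at that moment; what a row does not reach only later rows make up. A row lasts 1/12 s, in which the tool goes at most 41.7 mm and 7.16 degrees, less where a joint would pass 70% of its speed; a pose out of reach is approached as far as the arm can. A call with a gripper value outside its range is refused whole. The fingers move at their own pace and stop on an object; FORCE is the grip in N (left out, the last holds). Time passes only in rows, so rows that repeat a pose let the fingers close. It gives the time, the measured TCP pose, the force, the opening and the grip force at its end, in the units of the state.
- robot.observe(): the state, without advancing time (a new reading comes with each control period).
- robot.read_camera(name): name is "scene" or "top" or "wrist"; returns the picture (400x640x3 uint8, red, green, blue); there is no depth.
- robot.camera_model(name): a dict with "camera_matrix" (3x3 intrinsics, pixels), "position" and "attitude" of the camera in the world; the wrist camera has in their place "mount" (4x4, takes a point from camera to tool coordinates, whose origin is the TCP and whose axes are the flange's). Camera axes: x right, y down, z forward; pixel columns grow to the right and rows downward; lengths in m; the calibration is good to about 2 mm. A picture is of the moment at which its call begins: read the wrist's pose just before it. camera_model takes no time and is no camera call.
- robot.hand_in(): hands the job in; it is judged then, once.
The state is a dict: "time": time; "qpos": joint angles; "qvel": joint speeds; "joint_efforts": joint torques, N m; "tool_pos": TCP position; "tool_rot": TCP orientation; "contact_force": force on the tool from outside, world axes, zero at the start; "torque": the same for the moment, N m; "opening": finger opening in m; "grip_force": force on a finger pad.
Only numpy, scipy, OpenCV 4.12 (cv2) and the standard library are available. Lean on these libraries where they do the work, as an engineer would, in place of code of your own. Each camera call takes 0.05 s, during which the arm holds its last target. There are 200 camera calls.

### The job

Hang the loose steel spice tray on the slotted upright: with its front tilted up, put its two rear hooks through the two upper slots, let them down over the slot edges and let go, so that the tray hangs by its hooks with its front still raised on the spring catch. Then press the front of its wooden handle down until the tongue snaps past the catch and the tray hangs level and locked. Do not force it, and leave the tin, the spice jar and the salt shaker standing where they are.

Things in the scene. Friction and masses are not known exactly. Their poses are not given: they have to be found in the camera images.
- upright: Fixed white slotted upright, a hollow channel 80 mm wide, top at z = 188 mm, on a wooden foot 12 mm high (x -50 to 55, y -70 to 70 mm); place and yaw vary. Origin on the worktop under the middle of its front face; x points into it, z up. Front plate x 0 to 5 mm; inside 32 mm deep behind it. Home: the tray's axes as the upright's, the tray's origin at (0, 0, 55 mm) in this frame.
- upper_slots (a point): Midway between the two upper slots, on the front face, at the height of their lower edges (z = 146 mm). The slots are centred 20 mm to either side (y = +20, -20 mm), each 13 mm wide, z = 146 to 180 mm. The hooks must enter 16 to 22 mm above home height, then come down so that the necks sit on the lower edges. Axes as the upright.
- lower_slot (a point): Centre of the lower slot, on the front face: 26 mm wide, z = 53 to 72 mm. Behind it, 11 mm from the front face, sits the spring catch: a cross roller 9 mm in diameter, underside at z = 65 mm, that gives upward up to 8 mm (10 N preload, 0.6 N/mm). Axes as the upright.
- tray: Loose steel spice tray, 0.2 to 0.45 kg, flat on the worktop at first, hooks away from the robot. Origin on its underside at mid width, in the plane of the two shoulders on its back that meet the front face when home; x points backward (as the hooks), z up. Floor x -140 to -9, y -50 to 50 mm, rims 18 mm high at front and sides; back plate x -13 to -9 mm, 70 mm wide, top z = 97 mm.
- tray_handle (a point): Grip point in the wooden handle rib, at x = -85, z = 57 mm in the tray's frame. The rib runs along the tray's x in the middle: 12 mm thick (y), x -130 to -13 mm, top z = 70 mm. The centre of mass is near x = -65, z = 30 mm. With the front tilted up, a hand upright on the tray leans toward the upright. Axes as the tray.
- tray_hooks (a point): Midway between the two hooks, on the underside of their necks where these sit on the slot edges (tray x = 3, z = 91 mm). Hooks at y = +20 and -20 mm, 8 mm round bar: neck straight back at z = 95 mm to x = 9.5 mm, then down, ending at z = 79 mm; 14.5 mm clear between back plate and down-turned bar. They go in only with the tray's front tilted up 20 to 25 degrees. Axes as the tray.
- tray_tongue (a point): Centre of the round tooth (9 mm diameter, 18 mm wide) at the end of the tongue low on the tray's back; tray x = 19, z = 10 mm. Held level, it strikes the plate before the hooks are in. When the hooked tray is let go, the tooth rests on the catch with the front about 10 degrees up; pushed past the catch it locks, and the shoulders stop the tray level. Axes as the tray.
- tray_front (a point): Press point on top of the handle rib near its front: x = -120, z = 70 mm in the tray's frame (125 mm above the worktop when home). Some 5 to 16 N pressed down here snaps the tray home; beyond level it is stiff, and over 40 N here is forcing it. Axes as the tray.
- tin: Bystander: food tin, 75 mm diameter, 110 mm high; origin at the centre of its underside. Stands to the left or right, on the side where the tray is not.
- spice_jar: Bystander: spice jar with dark cap, 41 mm diameter, 105 mm high, behind on the left; origin at the centre of its underside.
- salt: Bystander: salt shaker, 44 mm diameter, 90 mm high, behind on the right; origin at the centre of its underside.
Mind the look-alikes: they are no part of the job. Leave any purple look-alike of the tray alone. What is shaped like the upright but green is not meant.

How it is judged:
By the outcome, as a careful person would: the job done as asked, in the order asked, and still so for the second after the job is handed in, with the robot touching nothing.
It also fails if it takes over 54 s, if anything falls off the work surface, if the arm or the gripper's body presses on something with over 40 N, if the wrist force passes 120 N, or if a joint passes its speed limit or range.

## Working session

There is one attempt and no reset: what is moved stays moved. The work goes in short steps, Python scripts to look and compute and a shell command to move; the robot and the scene stay as the last step left them, time stands still between calls to the robot, and variables do not carry over. Pictures are saved under pics/ and viewed, at most 10 in all, crops included, and the job is handed in when it is done.

```bash
mkdir -p pics; ls
python3 - <<'E'
from cell import robot
import cv2,numpy as np
for n in("scene","top"):
    cv2.imwrite(f"pics/{n}0.png",robot.read_camera(n)[:,:,::-1]);m=robot.camera_model(n);print({k:np.round(v,4).tolist() for k,v in m.items()})
print(robot.camera_model("wrist"));print(robot.observe())
E
```

```text
pics
{'camera_matrix': [[460.2192, 0.0, 313.8335], [0.0, 460.2192, 193.7449], [0.0, 0.0, 1.0]], 'position': [-0.4118, 0.6845, 1.1022], 'attitude': [-2.2708, 0.0025, -2.205]}
{'camera_matrix': [[387.4789, 0.0, 326.5834], [0.0, 387.4789, 197.5634], [0.0, 0.0, 1.0]], 'position': [0.3855, 0.0111, 1.2183], 'attitude': [-3.0044, -0.0037, -1.5983]}
{'camera_matrix': array([[355.87962021,   0.        , 321.61907775],
       [  0.        , 355.87962021, 201.72979782],
       [  0.        ,   0.        ,   1.        ]]), 'mount': array([[-6.98270267e-04, -9.58784427e-01, -2.84133658e-01,
         7.65791538e-02],
       [ 9.99999718e-01, -5.90535117e-04, -4.64831225e-04,
         1.09591173e-03],
       [ 2.77882036e-04, -2.84133902e-01,  9.58784568e-01,
        -1.49393598e-01],
       [ 0.00000000e+00,  0.00000000e+00,  0.00000000e+00,
         1.00000000e+00]])}
{'time': 0.1, 'qpos': array([ 1.02400285e+00,  3.42630861e-01,  1.52487321e+00, -1.38676527e-06,
        1.27537897e+00, -1.46039017e-01]), 'qvel': array([ 0.00070709, -0.00207404, -0.00151536,  0.00210491, -0.00114694,
       -0.0009198 ]), 'joint_efforts': array([ 1.55096455e-03, -4.32004952e+01, -2.44695264e+01,  7.18668918e-02,
        5.25933481e-02, -1.52451321e-05]), 'tool_pos': array([0.2046378 , 0.48312332, 0.23414281]), 'tool_rot': array([-3.14031581e+00, -1.86465187e-04,  2.74083848e+00]), 'contact_force': array([0.34915624, 0.66526074, 0.68619022]), 'torque': array([-0.02847241, -0.04599383, -0.0107421 ]), 'grip_force': 0.0, 'opening': 0.09184238925995049}
```

View pics/scene0.png

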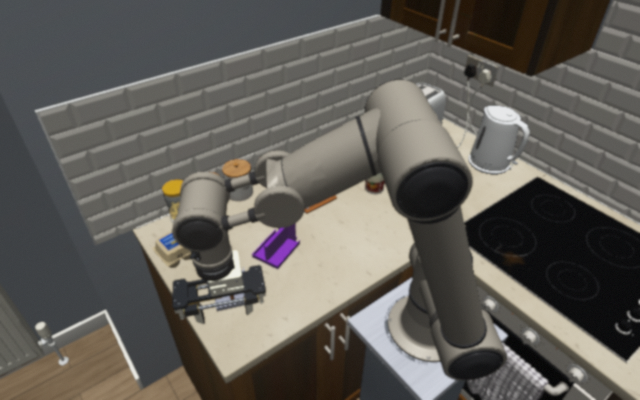

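View pics/top0.png

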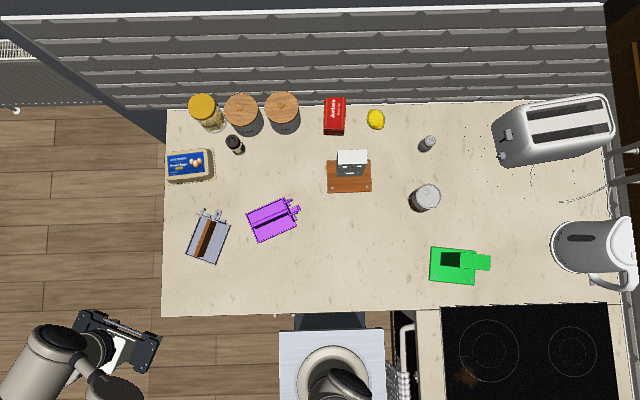

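The top view shows the candidates. For the tray: steel with wooden rib at (208,237), which I choose, and the purple one at (273,218), a decoy. For the upright: white on a wooden foot at (350,165), which I choose, and the green one at (458,265), a decoy. Bystanders are the tin (425,197), jar (235,144) and salt (427,143). Next is a close crop.

Run:
```python
import cv2,numpy as np
im=cv2.imread("pics/top0.png")
a=cv2.resize(im[200:270,175:245],None,fx=5.6,fy=5.6,interpolation=cv2.INTER_CUBIC)
b=cv2.resize(im[140:210,315:385],None,fx=5.6,fy=5.6,interpolation=cv2.INTER_CUBIC)
cv2.imwrite("pics/crop.png",np.hstack([a,b]))
```

```text
(no output)
```

View pics/crop.png

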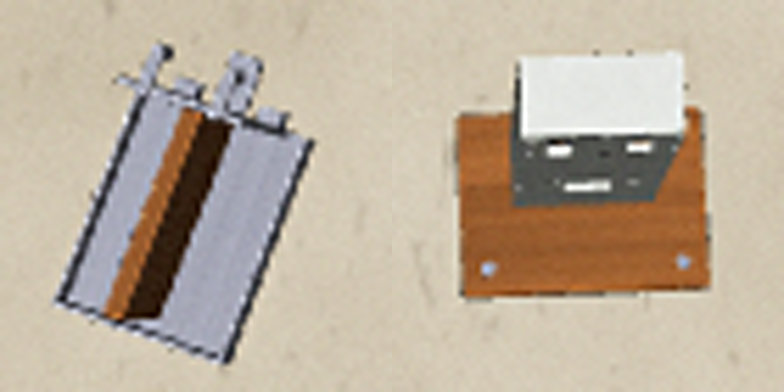

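The crop shows the steel tray with its brown rib: top front end at about (115,317), top back end at about (190,110), hooks pointing up and right. The white upright has two slots and its top's front edge runs (522,135)-(683,130). Both choices match the description.

```bash
cat > h.py <<'E'
import numpy as np
from scipy.spatial.transform import Rotation as R
from scipy.optimize import least_squares
from cell import robot
def cam(n,obs=None):
    m=robot.camera_model(n);K=m["camera_matrix"]
    if n!="wrist": return K,R.from_euler('xyz',m["attitude"]).as_matrix(),np.array(m["position"])
    o=obs or robot.observe();Rt=R.from_euler('xyz',o["tool_rot"]).as_matrix();M=m["mount"]
    return K,Rt@M[:3,:3],Rt@M[:3,3]+o["tool_pos"]
def proj(c,P):
    K,Rc,p=c;q=(np.atleast_2d(P)-p)@Rc@K.T;return q[:,:2]/q[:,2:]
def plane(c,uv,z):
    K,Rc,p=c;d=Rc@np.linalg.inv(K)@[*uv,1];return p+d*(z-p[2])/d[2]
def place(x,y,yaw,P,tilt=0,z=0):   # tilt>0: front (-x) up
    return R.from_euler('zy',[yaw,tilt]).apply(P)+[x,y,z]
def fit(c,P,uv,x0):
    f=lambda v:(proj(c,place(*v,np.array(P,float)))-uv).ravel()
    s=least_squares(f,x0,x_scale=[.1,.1,.3]);return s.x,f(s.x)
E
python3 - <<'E'
from h import *
c=cam("top")
cr=lambda u,v,o:(o[0]-.5+(u+.5)/5.6,o[1]-.5+(v+.5)/5.6)
T=[[-.13,0,.07],[-.013,0,.07],[-.14,.05,.018],[-.14,-.05,.0],[-.01,-.05,.018]]
uv=[cr(*p,(175,200)) for p in[(116,317),(193,110),(60,300),(228,362),(312,142)]]
print(np.round(fit(c,T,uv,[.25,.37,-.3]),4) if 0 else [np.round(a,4) for a in fit(c,T,uv,[.25,.37,-.3])])
U=[[0,.04,.188],[0,-.04,.188],[.037,.04,.188],[.037,-.04,.188],[-.05,.07,.012],[-.05,-.07,.012],[.055,.07,.012],[.055,-.07,.012]]
uv=[cr(*p,(315,140)) for p in[(521,136),(684,131),(519,60),(683,55),(461,296),(709,289),(458,115),(704,108)]]
print([np.round(a,4) for a in fit(c,U,uv,[.45,-.05,0])])
E
```

```text
[array([ 0.502 ,  0.3455, -0.3716]), array([-0.4407,  0.0743,  0.8595, -0.5179, -1.166 ,  0.4222,  0.8207,
        0.3188, -0.0718, -0.3088])]
[array([ 0.6135, -0.2736,  0.0188]), array([ 5.262 ,  0.3311,  5.4609, -0.083 ,  4.5812,  0.6585,  4.4627,
        0.2607, -4.8312,  0.1057, -4.8503, -0.6496, -6.5785, -0.1145,
       -6.7508, -0.8099])]
```

Run:
```python
from h import *
c=cam("top")
cr=lambda u,v,o:(o[0]-.5+(u-392+.5)/5.6,o[1]-.5+(v+.5)/5.6)
U=[[0,.04,.188],[0,-.04,.188],[.037,.04,.188],[.037,-.04,.188],[-.05,.07,.012],[-.05,-.07,.012],[.055,.07,.012],[.055,-.07,.012]]
uv=[cr(*p,(315,140)) for p in[(521,136),(684,131),(519,60),(683,55),(461,296),(709,289),(458,115),(704,108)]]
print([np.round(a,4) for a in fit(c,U,uv,[.45,-.05,0])])
t=(.502,.3455,-.3716);g=place(*t,np.array([[-.085,0,.057]]))[0];print("grip",g)
o=robot.observe();Rt=R.from_euler('xyz',o["tool_rot"]).as_matrix()
tcp=g-[0,0,.011]; print("shift to above(+90)",Rt.T@(tcp+[0,0,.09]-o["tool_pos"]),"yaw want",t[2]+np.pi,o["tool_rot"][2])
```

```text
[array([ 0.6189, -0.0693, -0.0018]), array([ 0.0972,  0.0526,  0.4018,  0.2281,  0.0522,  0.3636,  0.038 ,
        0.5497, -0.0371, -0.3008,  0.0866, -0.157 , -0.3533, -0.555 ,
       -0.3873, -0.3719])]
grip [0.42280146 0.37636407 0.057     ]
shift to above(+90) [-0.24254436 -0.01306669  0.09811435] yaw want 2.769992653589793 2.7408384824238374
```

```bash
python3 -m jog '[[[0.2,-0.04,0,0.01,0],[0.2,-0.08,-0.005,0.02,-0.015],[0.2,-0.12,-0.01,0.03,-0.03],[0.2,-0.16,-0.013,0.04,-0.03],[0.2,-0.20,-0.013,0.05,-0.03]]]' 30; python3 -m jog '[[[0.2,-0.02,0,0.0,0],[0.2,-0.04,0,0,0],[0.2,-0.042,0,0,0],[0.2,-0.042,0,0,0]]]'
python3 - <<'E'
from h import *
import cv2
o=robot.observe();im=robot.read_camera("wrist")[:,:,::-1].copy();c=cam("wrist",o)
np.save("o1.npy",o,allow_pickle=True)
t=(.502,.3455,-.3716)
P=np.array([[-.13,.006,.07],[-.13,-.006,.07],[-.013,.006,.07],[-.013,-.006,.07],[-.14,.05,.018],[-.14,-.05,.018],[-.009,.035,.097],[-.009,-.035,.097]])
uv=proj(c,place(*t,P));print(np.round(uv,1))
for p in uv: cv2.drawMarker(im,tuple(int(round(v)) for v in p),(0,255,0),cv2.MARKER_CROSS,9)
cv2.imwrite("pics/w1.png",im)
E
```

```text
time: 0.52
tool_pos: [0.3849, 0.3919, 0.184]
tool_rot: [-3.141, -0.0, 2.771]
contact_force: [0.7, 1.0, -0.6]
opening: 0.0632
grip_force: 0.0
time: 0.85
tool_pos: [0.4236, 0.3775, 0.1841]
tool_rot: [-3.141, -0.001, 2.769]
contact_force: [0.1, 0.2, -0.3]
opening: 0.0554
grip_force: 0.0
[[326.6 140.6]
 [310.3 140.7]
 [326.3 283. ]
 [311.8 283. ]
 [376.7 121.8]
 [261.3 122. ]
 [365.  305.6]
 [272.7 305.7]]
```

View pics/w1.png

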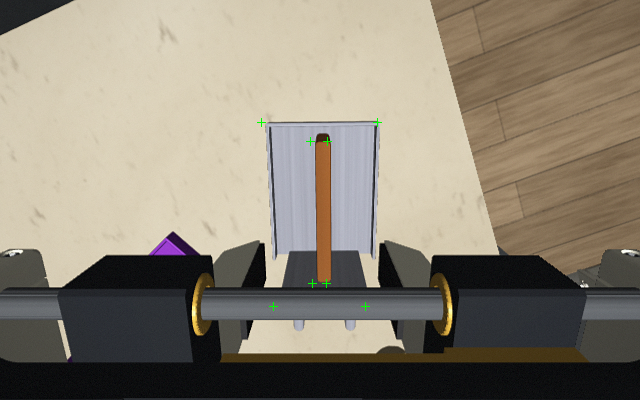

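The wrist view shows the tray's front rim at (266..379,122), rib front end at (316..330,140) and rib back end at (317..331,283). All lie about 4 px right of the prediction, so I refit.

Run:
```python
from h import *
o=np.load("o1.npy",allow_pickle=True).item();c=cam("wrist",o)
P=[[-.13,.006,.07],[-.13,-.006,.07],[-.013,.006,.07],[-.013,-.006,.07],[-.14,.05,.018],[-.14,-.05,.018]]
uv=np.array([[330,140.5],[316,140.5],[331,283],[317,283],[379.5,122],[266,122]])
t,r=fit(c,P,uv,[.502,.3455,-.37]);print(np.round(t,4),np.round(r,1))
for z in(0,):
  g=place(*t,np.array([[-.085,0,.057]]))[0]
  Rt=R.from_euler('xyz',o["tool_rot"]).as_matrix();print(Rt.T@(g-[0,0,.011]-o["tool_pos"]),"dyaw",t[2]+np.pi-o["tool_rot"][2])
```

```text
[ 0.5034  0.3492 -0.3669] [ 1.2  0.1 -1.1  0.2  0.1 -0.  -0.4  0.   1.  -0.5 -0.8  0.3]
[0.00026604 0.00233807 0.13809684] dyaw 0.00600557747184105
```

```bash
python3 -m jog '[[[0.1,0,0.002,0.035,0],[0.1,0,0.002,0.07,0],[0.1,0,0.002,0.105,0],[0.1,0,0.002,0.135,0],[0.1,0,0.002,0.138,0]]]' 15; python3 -m jog '[[[-1,0,0,0,0],[-1,0,0,0,0],[-1,0,0,0,0],[-1,0,0,0,0],[-1,0,0,0,0]]]' 15;python3 -m jog '[[[-1,0,0,0,0],[-1,0,0,0,0],[-1,0,0,0,0]]]' 15
```

```text
time: 1.32
tool_pos: [0.4193, 0.3788, 0.0418]
tool_rot: [-3.133, -0.006, 2.772]
contact_force: [-0.6, -0.7, -0.4]
opening: 0.0508
grip_force: 0.0
time: 1.73
tool_pos: [0.4245, 0.3807, 0.0484]
tool_rot: [3.139, 0.002, 2.771]
contact_force: [0.6, 0.5, 0.6]
opening: 0.0213
grip_force: 0.0
time: 1.98
tool_pos: [0.424, 0.38, 0.0476]
tool_rot: [3.141, 0.0, 2.771]
contact_force: [-1.2, -2.1, 6.7]
opening: 0.0118
grip_force: 15.0
```

```bash
python3 -m jog '[[[-1,-0.003,0,-0.003,0],[-1,-0.006,0,-0.006,0],[-1,-0.009,0,-0.009,0],[-1,-0.012,0,-0.0125,0],[-1,-0.014,0,-0.015,0]]]' 8; python3 -m jog '[[[-1,-0.003,0,-0.003,0],[-1,-0.006,0,-0.006,0],[-1,-0.009,0,-0.011,0],[-1,-0.011,0,-0.0135,0],[-1,-0.011,0,-0.0135,0]]]' 8
python3 - <<'E'
from h import *
import cv2
o=robot.observe();im=robot.read_camera("wrist")[:,:,::-1].copy();c=cam("wrist",o)
np.save("o2.npy",o,allow_pickle=True)
P=np.array([[-.13,.006,.07],[-.13,-.006,.07],[-.14,.05,.018],[-.14,-.05,.018]])-[-.085,0,.057]
Rt=R.from_euler('xyz',o["tool_rot"]);g=o["tool_pos"]+Rt.apply([0,0,-.011]);yaw=o["tool_rot"][2]-np.pi
for a in(0,10,15,20,22,25):print(a,np.round(proj(c,place(g[0],g[1],yaw,P,np.radians(a),g[2])),1).tolist())
cv2.imwrite("pics/w2.png",im)
E
```

```text
time: 2.4
tool_pos: [0.4374, 0.3748, 0.0621]
tool_rot: [3.141, 0.0, 2.77]
contact_force: [-0.1, 0.2, -1.4]
opening: 0.0121
grip_force: 8.0
time: 2.82
tool_pos: [0.448, 0.3711, 0.0761]
tool_rot: [3.14, 0.001, 2.77]
contact_force: [-1.0, -0.0, -1.9]
opening: 0.0122
grip_force: 8.0
0 [[335.4, 187.0], [302.3, 187.0], [420.4, 141.5], [218.4, 141.7]]
10 [[339.0, 199.2], [304.4, 200.0], [420.2, 130.7], [205.2, 133.3]]
15 [[341.4, 206.6], [306.1, 208.1], [420.6, 125.9], [198.4, 130.5]]
20 [[344.1, 214.9], [308.2, 217.1], [421.3, 121.6], [191.4, 128.8]]
22 [[345.3, 218.5], [309.2, 221.0], [421.7, 120.0], [188.6, 128.5]]
25 [[347.1, 224.1], [310.8, 227.2], [422.4, 117.8], [184.4, 128.4]]
```

View pics/w2.png

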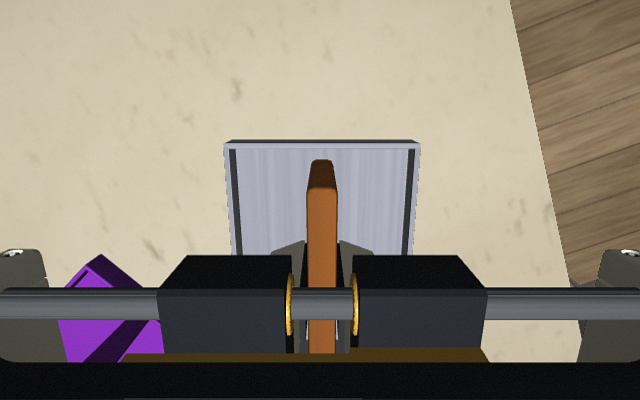

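The tray lifted level because the pads held it by torsion: rim still at row 141, rib front at row 190. I'll set it down and regrip nearer the front, where the weight will pivot it.

```bash
sed -i "s/'zy'/'ZY'/" h.py; python3 -m jog '[[[-1,0,0,0.010,0],[-1,0,0,0.02,0],[-1,0,0,0.027,0],[-1,0,0,0.029,0],[-1,0,0,0.029,0]]]' 8; python3 -m jog '[[[-0.5,0,0,0,0],[-0.5,0,0,0,0],[-0.5,0.012,0,0,0],[-0.5,0.025,0,0,0],[-0.5,0.033,0,0,0]]]' 8;  python3 -m jog '[[[-1,0,0,0,0],[-1,0,0,0,0],[-1,0,0,0,0],[-1,0,0,0,0]]]' 4
python3 - <<'E'
from h import *
import cv2
o=robot.observe();im=robot.read_camera("wrist")[:,:,::-1].copy();np.save("o3.npy",o,allow_pickle=True);print(o["opening"],o["grip_force"])
cv2.imwrite("pics/w3.png",im)
E
```

```text
time: 3.28
tool_pos: [0.4465, 0.3707, 0.0452]
tool_rot: [-3.14, -0.001, 2.771]
contact_force: [-0.4, 0.3, -3.0]
opening: 0.0121
grip_force: 8.0
time: 3.7
tool_pos: [0.4142, 0.3835, 0.0461]
tool_rot: [-3.141, -0.001, 2.771]
contact_force: [-0.1, 0.3, -0.4]
opening: 0.023
grip_force: 0.0
time: 4.03
tool_pos: [0.4161, 0.3832, 0.0465]
tool_rot: [3.141, -0.0, 2.771]
contact_force: [-3.1, 1.4, 2.5]
opening: 0.0121
grip_force: 4.0
0.012127838124090646 3.9955729991197586
```

View pics/w3.png

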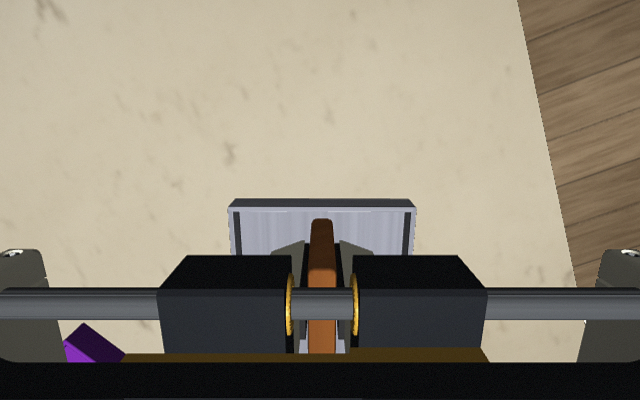

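```bash
python3 -m jog '[[[-1,-0.003,0,-0.004,0],[-1,-0.006,0,-0.008,0],[-1,-0.009,0,-0.013,0],[-1,-0.013,0,-0.02,0],[-1,-0.016,0,-0.024,0]]]' 4; python3 -m jog '[[[-1,-0.003,0,-0.004,0],[-1,-0.006,0,-0.008,0],[-1,-0.009,0,-0.013,0],[-1,-0.011,0,-0.0165,0],[-1,-0.011,0,-0.0165,0]]]' 4
python3 - <<'E'
from h import *
import cv2
o=robot.observe();im=robot.read_camera("wrist")[:,:,::-1].copy();c=cam("wrist",o)
np.save("o4.npy",o,allow_pickle=True)
P=np.array([[-.13,.006,.07],[-.13,-.006,.07],[-.14,.05,.018],[-.14,-.05,.018]])-[-.118,0,.057]
Rt=R.from_euler('xyz',o["tool_rot"]);g=o["tool_pos"]+Rt.apply([0,0,-.011]);yaw=o["tool_rot"][2]-np.pi
for a in(0,10,15,20,25):print(a,np.round(proj(c,place(g[0],g[1],yaw,P,np.radians(a),g[2])),1).tolist())
cv2.imwrite("pics/w4.png",im)
E
```

```text
time: 4.5
tool_pos: [0.4323, 0.377, 0.0713]
tool_rot: [3.141, 0.001, 2.77]
contact_force: [-0.3, -0.1, -0.2]
opening: 0.0122
grip_force: 4.0
time: 4.92
tool_pos: [0.4423, 0.3732, 0.0877]
tool_rot: [3.14, 0.001, 2.77]
contact_force: [-0.2, 0.4, -0.7]
opening: 0.0117
grip_force: 4.0
0 [[334.5, 269.2], [303.7, 269.2], [415.5, 205.2], [223.7, 205.4]]
10 [[334.6, 277.2], [303.5, 277.2], [418.7, 195.6], [220.4, 195.8]]
15 [[334.6, 281.3], [303.5, 281.3], [420.5, 191.4], [218.5, 191.5]]
20 [[334.7, 285.4], [303.5, 285.4], [422.5, 187.6], [216.4, 187.7]]
25 [[334.7, 289.5], [303.4, 289.5], [424.7, 184.2], [214.1, 184.4]]
```

View pics/w4.png

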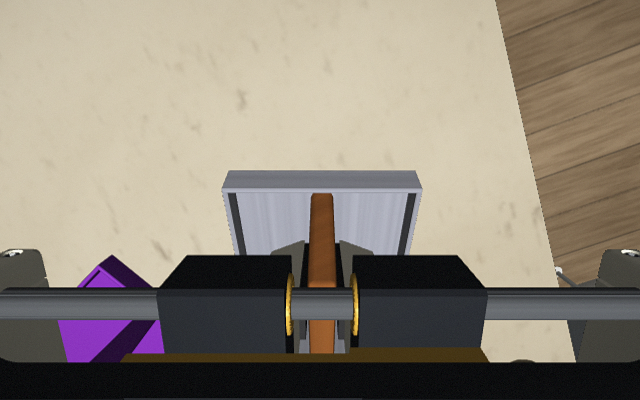

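The tray pivoted: its front rim's top edge runs (222,188)-(421,188) and the bottom edge (229,170)-(416,170). Fitting the tilt.

```bash
cat > tilt.py <<'E'
from h import *
def tilt(of,uv,P=[[-.14,-.05,.018],[-.14,.05,.018],[-.14,-.05,0],[-.14,.05,0]]):
    o=np.load(of,allow_pickle=True).item();c=cam("wrist",o)
    g=o["tool_pos"]+R.from_euler('xyz',o["tool_rot"]).apply([0,0,-.011]);yaw=o["tool_rot"][2]-np.pi
    def f(v):  # tilt, grip x, grip z, lateral
        return (proj(c,place(g[0],g[1],yaw,np.array(P)-[v[1],v[3],v[2]],v[0],g[2]))-uv).ravel()
    s=least_squares(lambda v:np.r_[f(v),(v[1]+.118)/.002,(v[2]-.057)/.002],[.35,-.118,.057,0],x_scale=[.1,.01,.01,.01])
    v=s.x;print("tilt",np.degrees(v[0]),"grip",v[1:],"res",np.round(f(v),1));return v
E
python3 -c "
from tilt import *
tilt('o3.npy',[[229,207],[416,207],[233,199],[411,199]])
tilt('o4.npy',[[222,188.5],[421.5,188.5],[228.5,170],[416,170]])"
```

```text
tilt -2.0821775871008326 grip [-0.1178333   0.05727381 -0.00136001] res [-1.9  0.2  1.5  0.1  2.2 -0.1 -1.7 -0.2]
tilt 18.121206175787787 grip [-0.11899041  0.05921659 -0.00125923] res [-0.9 -0.1  1.4 -0.3  0.4  0.3 -1.   0.2]
```

```bash
python3 -m jog '[[[-1,-0.001,0,-0.0015,0],[-1,-0.0015,0,-0.0025,0],[-1,-0.0015,0,-0.0025,0]]]' 4; python3 -m jog '[[[-1,0,0,0,0],[-1,0,0,0,0],[-1,0,0,0,0]]]' 60; python3 -m jog '[[[-1,0,0,-0.01,0],[-1,0,0,-0.03,0],[-1,0,0,-0.055,0],[-1,0,0,-0.08,0],[-1,0,0,-0.1,0]]]' 60;python3 -m jog '[[[-1,0,0,-0.015,0],[-1,0,0,-0.02,0],[-1,0,0,-0.02,0]]]' 60
python3 - <<'E'
from h import *
import cv2
o=robot.observe();im=robot.read_camera("wrist")[:,:,::-1].copy();np.save("o5.npy",o,allow_pickle=True)
cv2.imwrite("pics/w5.png",im)
Rt=R.from_euler('xyz',o["tool_rot"]).as_matrix()
print("to pre",Rt.T@(np.array([.454,-.069,.21])-o["tool_pos"]),o["tool_pos"],o["tool_rot"][2],"mid",Rt.T@(np.array([.45,.15,.21])-o["tool_pos"]))
# rim lines: compare to w4 by template shift
a=cv2.imread("pics/w4.png",0)[160:200,225:420];b=cv2.cvtColor(im,cv2.COLOR_BGR2GRAY)
for col in(250,280,360,390):
    for n,m in(("w4",cv2.imread("pics/w4.png",0)),("w5",b)):
        g=np.abs(np.diff(m[150:215,col-6:col+6].mean(1)));print(col,n,[(150+int(i),int(g[i])) for i in np.argsort(-g)[:5]])
E
```

```text
time: 5.22
tool_pos: [0.4428, 0.3726, 0.0892]
tool_rot: [-3.141, -0.0, 2.771]
contact_force: [-0.7, 0.5, -1.0]
opening: 0.0118
grip_force: 4.0
time: 5.47
tool_pos: [0.4428, 0.3726, 0.0891]
tool_rot: [-3.142, -0.0, 2.771]
contact_force: [-0.3, -0.8, -1.9]
opening: 0.0115
grip_force: 60.0
time: 5.88
tool_pos: [0.443, 0.3729, 0.1918]
tool_rot: [3.14, 0.001, 2.771]
contact_force: [-1.0, 0.5, -1.4]
opening: 0.0115
grip_force: 60.0
time: 6.13
tool_pos: [0.4433, 0.373, 0.211]
tool_rot: [3.139, 0.002, 2.771]
contact_force: [-0.0, -0.6, -1.5]
opening: 0.0117
grip_force: 60.0
to pre [-1.70112345e-01 -4.08102763e-01  2.22561421e-04] [0.44329753 0.37300745 0.21099952] 2.770858931893673 mid [-0.08704066 -0.20543075  0.00061093]
250 w4 [(169, 72), (187, 40), (170, 27), (191, 20), (188, 19)]
250 w5 [(168, 65), (187, 42), (169, 37), (191, 20), (186, 13)]
280 w4 [(169, 67), (187, 38), (170, 28), (188, 21), (191, 17)]
280 w5 [(168, 64), (187, 43), (169, 36), (191, 21), (186, 13)]
360 w4 [(169, 52), (187, 33), (170, 32), (188, 25), (191, 21)]
360 w5 [(168, 61), (187, 42), (191, 30), (169, 30), (186, 13)]
390 w4 [(169, 50), (170, 33), (187, 32), (188, 27), (191, 21)]
390 w5 [(168, 60), (187, 42), (169, 30), (191, 30), (192, 14)]
```

```bash
python3 -m jog '[[[-1,-0.010,-0.024,0,-0.03],[-1,-0.025,-0.058,0,-0.11],[-1,-0.04,-0.094,0,-0.2],[-1,-0.055,-0.13,0,-0.29],[-1,-0.07,-0.165,0,-0.37]]]' 60
python3 - <<'E'
from h import *
o=robot.observe();Rt=R.from_euler('xyz',o["tool_rot"]).as_matrix()
print("to pre",Rt.T@(np.array([.454,-.069,.21])-o["tool_pos"]),o["tool_pos"],o["tool_rot"])
E
```

```text
time: 6.6
tool_pos: [0.447, 0.1917, 0.2077]
tool_rot: [-3.141, -0.003, -3.137]
contact_force: [0.9, -1.0, -3.0]
opening: 0.0115
grip_force: 60.0
to pre [-0.00581265 -0.26070721 -0.00210396] [0.44702397 0.19167696 0.20769307] [-3.14074732e+00 -2.99377619e-03 -3.13715661e+00]
```

```bash
python3 -m jog '[[[-1,-0.003,-0.03,0,0],[-1,-0.006,-0.07,0,0],[-1,-0.006,-0.11,0,0],[-1,-0.006,-0.15,0,0],[-1,-0.006,-0.19,0,0]]]' 60;  python3 -m jog '[[[-1,0,-0.03,0,0],[-1,0,-0.055,0,0],[-1,0,-0.065,0,0],[-1,0,-0.065,0,0],[-1,0,-0.065,0,0]]]' 60
python3 - <<'E'
from h import *
import cv2
o=robot.observe();im=robot.read_camera("top")[:,:,::-1].copy();np.save("o6.npy",o,allow_pickle=True)
sc=robot.read_camera("scene")[:,:,::-1].copy()
cv2.imwrite("pics/top6.png",im);cv2.imwrite("pics/scene6.png",sc)
print(o["tool_pos"],o["tool_rot"])
a=cv2.resize(im[140:260,300:400],None,fx=4.5,fy=4.5,interpolation=cv2.INTER_CUBIC)
g=proj(cam("scene"),[[.55,-.069,.13]])[0].astype(int);print(g,proj(cam("top"),[[.55,-.069,.2]]))
x0,y0=g[0]-40,g[1]-60
b=cv2.resize(sc[y0:y0+120,x0:x0+75],None,fx=4.5,fy=4.5,interpolation=cv2.INTER_CUBIC);print(x0,y0)
cv2.imwrite("pics/c6.png",np.hstack([a,b]))
E
```

```text
time: 7.02
tool_pos: [0.4529, 0.0018, 0.208]
tool_rot: [3.141, -0.003, 3.141]
contact_force: [1.2, 0.2, -2.8]
opening: 0.0115
grip_force: 60.0
time: 7.43
tool_pos: [0.4536, -0.0611, 0.2084]
tool_rot: [3.14, -0.002, 3.14]
contact_force: [-0.9, 0.1, -2.1]
opening: 0.0117
grip_force: 60.0
[ 0.45356894 -0.06110699  0.20836139] [ 3.14035595e+00 -1.90184318e-03  3.13957963e+00]
[325 180] [[353.56292135 187.87663684]]
285 120
```

View pics/c6.png

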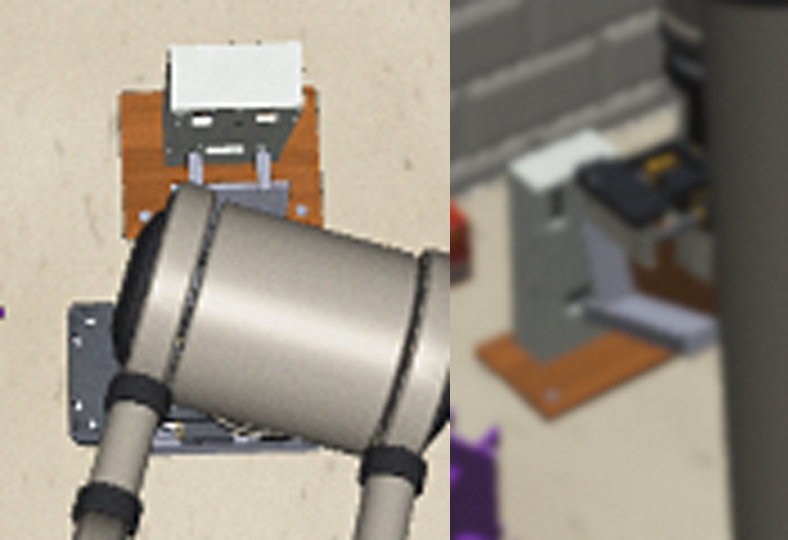

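The crop shows the hooks at (195,152) and (264,150), in line with the slots at (201,119) and (265,117). In the scene view, the tray is tilted front up, with its back plate's top-left corner at about (584,222) and the left floor's rear corner at about (583,305). I'll compare these with predictions.

Run:
```python
from h import *
o=np.load("o6.npy",allow_pickle=True).item();ct=cam("top");cs=cam("scene")
cr=lambda u,v:(299.5+(u+.5)/4.5,139.5+(v+.5)/4.5)
print("hooks",[np.round(plane(ct,cr(*p),.205),4) for p in((195,152),(264,150))])
print("slots",[np.round(plane(ct,cr(*p),.163),4) for p in((201,119),(265,117))])
g=o["tool_pos"]+R.from_euler('xyz',o["tool_rot"]).apply([0,0,-.011]);yaw=o["tool_rot"][2]-np.pi
G=np.array([-.1185,-.0013,.058])
S=np.array([[-.011,.035,.097],[-.009,.05,.0],[-.14,.05,0],[-.14,.05,.018]])-G
H=np.array([[.0135,.02,.095],[.0135,-.02,.095]])-G
U=place(.619,-.0693,-.002,np.array([[0,.04,.188],[0,.04,.012],[0,.0265,.163],[0,.0135,.163],[-.05,.07,.012]]))
s=lambda q:np.round((q-[284.5,119.5])*4.5-.5+[450,0],0).tolist()
print("upright scene",s(proj(cs,U)))
for a in(17,19,21,23,25):
    w=lambda P:place(g[0],g[1],yaw,P,np.radians(a),g[2])
    print(a,s(proj(cs,w(S))),np.round((proj(ct,w(H))-[299.5,139.5])*4.5-.5,0).tolist())
```

```text
hooks [array([ 0.589 , -0.0418,  0.205 ]), array([ 0.5891, -0.0827,  0.205 ])]
slots [array([ 0.6181, -0.0484,  0.163 ]), array([ 0.6183, -0.088 ,  0.163 ])]
upright scene [[537.0, 189.0], [540.0, 367.0], [552.0, 209.0], [566.0, 203.0], [546.0, 415.0]]
17 [[572.0, 183.0], [577.0, 310.0], [685.0, 360.0], [681.0, 337.0]] [[193.0, 145.0], [261.0, 144.0]]
19 [[572.0, 187.0], [580.0, 315.0], [686.0, 360.0], [682.0, 336.0]] [[193.0, 147.0], [260.0, 146.0]]
21 [[572.0, 192.0], [583.0, 320.0], [688.0, 359.0], [683.0, 336.0]] [[192.0, 150.0], [260.0, 148.0]]
23 [[572.0, 196.0], [585.0, 325.0], [689.0, 359.0], [684.0, 335.0]] [[192.0, 152.0], [259.0, 151.0]]
25 [[572.0, 201.0], [588.0, 331.0], [691.0, 358.0], [685.0, 334.0]] [[192.0, 155.0], [259.0, 153.0]]
```

```bash
python3 -m jog '[[[-1,0,-0.003,0.012,0],[-1,0,-0.0063,0.025,0],[-1,-0.005,-0.0063,0.037,0],[-1,-0.015,-0.0063,0.042,0],[-1,-0.022,-0.0063,0.042,0]]]' 60; python3 -m jog '[[[-1,0,0,0,0],[-1,0,0,0,0],[-1,0,0,0,0]]]' 60
python3 - <<'E'
from h import *
import cv2
o=robot.observe();im=robot.read_camera("top")[:,:,::-1].copy();np.save("o7.npy",o,allow_pickle=True)
cv2.imwrite("pics/top7.png",im);print(o["tool_pos"],o["tool_rot"])
w=cv2.resize(robot.read_camera("wrist")[:,:,::-1],None,fx=.6,fy=.6)
a=cv2.resize(im[145:190,325:375],None,fx=8,fy=8,interpolation=cv2.INTER_CUBIC)
w=np.pad(w,((0,a.shape[0]-w.shape[0]),(0,0),(0,0)))
cv2.imwrite("pics/c7.png",np.hstack([a,w]))
E
```

```text
time: 7.95
tool_pos: [0.4766, -0.0666, 0.1663]
tool_rot: [3.141, -0.002, -3.141]
contact_force: [1.3, -0.2, -2.6]
opening: 0.0113
grip_force: 60.0
time: 8.2
tool_pos: [0.4763, -0.0675, 0.1677]
tool_rot: [-3.142, 0.001, 3.141]
contact_force: [-0.4, 0.1, -2.3]
opening: 0.0118
grip_force: 60.0
[ 0.47634267 -0.06750507  0.16769826] [-3.14151948e+00  5.94056761e-04  3.14149849e+00]
```

View pics/c7.png

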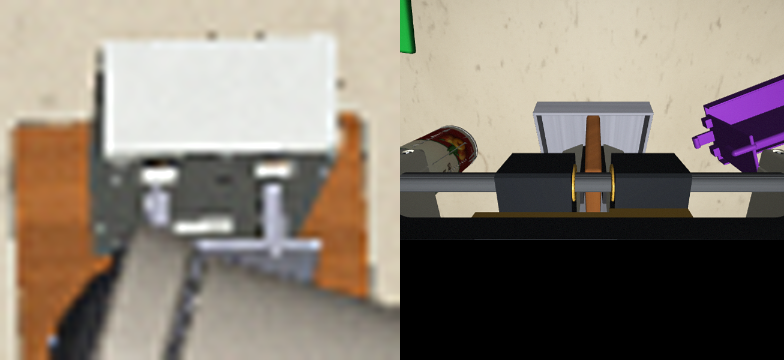

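The hooks at columns 156 and 272 are about 2.5 px left of the slot centres at 159 and 274, roughly 0.8 mm. I'll correct that and insert slowly.

```bash
python3 -m jog '[[[-1,0,-0.0008,0.001,0],[-1,-0.003,-0.0008,0.001,0],[-1,-0.006,-0.0008,0.001,0],[-1,-0.009,-0.0008,0.001,0],[-1,-0.012,-0.0008,0.001,0]]]' 60; python3 -m jog '[[[-1,-0.002,0,0,0],[-1,-0.004,0,0,0],[-1,-0.006,0,0,0],[-1,-0.008,0,0,0],[-1,-0.008,0,0,0]]]' 60
```

```text
time: 8.72
tool_pos: [0.4886, -0.0687, 0.1663]
tool_rot: [3.142, 0.0, 3.141]
contact_force: [-0.3, -1.2, -2.1]
opening: 0.0115
grip_force: 60.0
time: 9.13
tool_pos: [0.4965, -0.0687, 0.1662]
tool_rot: [3.142, 0.0, 3.141]
contact_force: [-0.4, 0.0, -3.3]
opening: 0.0121
grip_force: 60.0
```

```bash
python3 -m jog '[[[-1,-0.001,0,0,0],[-1,-0.002,0,0,0],[-1,-0.003,0,0,0],[-1,-0.003,0,0,0]]]' 60
```

```text
time: 9.47
tool_pos: [0.4993, -0.0687, 0.1663]
tool_rot: [3.142, 0.0, 3.141]
contact_force: [-0.0, -0.4, -1.4]
opening: 0.0116
grip_force: 60.0
```

```bash
python3 -m jog '[[[-1,-0.001,0,0,0],[-1,-0.002,0,0,0],[-1,-0.002,0,0,0]]]' 60; python3 -m jog '[[[-1,-0.001,0,0,0],[-1,-0.0015,0,0,0],[-1,-0.0015,0,0,0]]]' 60
```

```text
time: 9.72
tool_pos: [0.5013, -0.0687, 0.1663]
tool_rot: [3.142, 0.0, 3.141]
contact_force: [-0.2, -0.2, -2.5]
opening: 0.0118
grip_force: 60.0
time: 9.97
tool_pos: [0.5027, -0.0687, 0.1662]
tool_rot: [3.142, 0.0, 3.141]
contact_force: [0.0, -0.3, -2.6]
opening: 0.012
grip_force: 60.0
```

```bash
python3 -m jog '[[[-1,-0.001,0,0,0],[-1,-0.001,0,0,0],[-1,-0.001,0,0,0]]]' 60; python3 -m jog '[[[-1,-0.001,0,0,0],[-1,-0.001,0,0,0],[-1,-0.001,0,0,0]]]' 60;python3 -m jog '[[[-1,-0.001,0,0,0],[-1,-0.001,0,0,0],[-1,-0.001,0,0,0]]]' 60
```

```text
time: 10.22
tool_pos: [0.5032, -0.0687, 0.1661]
tool_rot: [3.141, -0.001, 3.141]
contact_force: [-3.2, -0.3, -0.7]
opening: 0.0114
grip_force: 60.0
time: 10.47
tool_pos: [0.5034, -0.0687, 0.166]
tool_rot: [3.141, -0.003, 3.141]
contact_force: [-7.8, -1.7, 0.3]
opening: 0.0116
grip_force: 60.0
time: 10.72
tool_pos: [0.5035, -0.0687, 0.166]
tool_rot: [3.141, -0.005, 3.141]
contact_force: [-10.5, -0.6, 2.4]
opening: 0.0119
grip_force: 60.0
```

```bash
python3 -m jog '[[[-1,0.002,0,0,0],[-1,0.0022,0,0.002,0],[-1,0.0022,0,0.004,0],[-1,0.0022,0,0.006,0]]]' 60; python3 -m jog '[[[-1,0,0,0.002,0],[-1,0,0,0.004,0],[-1,0,0,0.005,0],[-1,0,0,0.005,0]]]' 60
```

```text
time: 11.05
tool_pos: [0.5034, -0.0686, 0.1601]
tool_rot: [3.141, -0.0, 3.141]
contact_force: [-3.8, -0.1, -0.7]
opening: 0.012
grip_force: 60.0
time: 11.38
tool_pos: [0.5033, -0.0686, 0.1548]
tool_rot: [3.141, -0.001, 3.141]
contact_force: [-2.8, 1.1, -1.8]
opening: 0.0114
grip_force: 60.0
```

```bash
python3 -m jog '[[[-1,0,0,0.0015,0],[-1,0,0,0.003,0],[-1,0,0,0.004,0],[-1,0,0,0.004,0]]]' 60; python3 -m jog '[[[-1,0,0,0.001,0],[-1,0,0,0.002,0],[-1,0,0,0.002,0]]]' 60;  python3 -m jog '[[[-1,0,0,0.001,0],[-1,0,0,0.0015,0],[-1,0,0,0.0015,0]]]' 60
```

```text
time: 11.72
tool_pos: [0.5033, -0.0686, 0.151]
tool_rot: [3.141, -0.0, 3.141]
contact_force: [-2.8, -0.1, -1.0]
opening: 0.0115
grip_force: 60.0
time: 11.97
tool_pos: [0.5033, -0.0686, 0.149]
tool_rot: [3.141, -0.0, 3.141]
contact_force: [-3.4, -0.1, -2.0]
opening: 0.0117
grip_force: 60.0
time: 12.22
tool_pos: [0.5034, -0.0686, 0.1476]
tool_rot: [3.141, -0.0, 3.141]
contact_force: [-3.5, 1.0, -1.1]
opening: 0.0114
grip_force: 60.0
```

```bash
python3 -m jog '[[[-1,0,0,0.001,0],[-1,0,0,0.001,0],[-1,0,0,0.001,0]]]' 60; python3 -m jog '[[[-1,0,0,0.001,0],[-1,0,0,0.001,0],[-1,0,0,0.001,0]]]' 60; python3 -m jog '[[[-1,0,0,0.001,0],[-1,0,0,0.001,0],[-1,0,0,0.001,0]]]' 60;  python3 - <<'E'
from h import *
import cv2
im=robot.read_camera("top")[:,:,::-1].copy()
s=robot.read_camera("scene")[:,:,::-1]
a=cv2.resize(im[145:195,325:375],None,fx=8,fy=8,interpolation=cv2.INTER_CUBIC)
b=cv2.resize(s[130:210,280:360],None,fx=5,fy=5,interpolation=cv2.INTER_CUBIC)
cv2.imwrite("pics/c8.png",np.hstack([a,b]))
E
```

```text
time: 12.47
tool_pos: [0.5034, -0.0687, 0.1469]
tool_rot: [-3.142, 0.0, 3.141]
contact_force: [-5.3, -0.5, 1.0]
opening: 0.0118
grip_force: 60.0
time: 12.72
tool_pos: [0.5035, -0.0687, 0.1462]
tool_rot: [-3.141, 0.001, 3.141]
contact_force: [-6.7, -0.6, 3.2]
opening: 0.0114
grip_force: 60.0
time: 12.97
tool_pos: [0.5035, -0.0688, 0.1454]
tool_rot: [-3.141, 0.001, 3.141]
contact_force: [-7.2, 0.1, 5.8]
opening: 0.0114
grip_force: 60.0
```

View pics/c8.png

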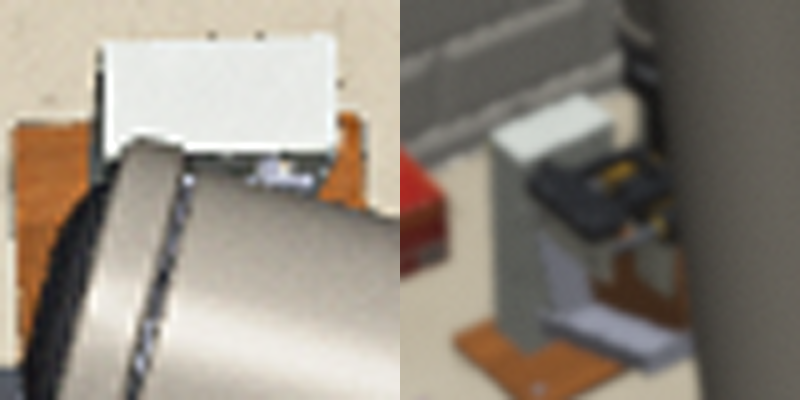

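The hooks are in the slots and the necks took load at TCP z ≈ 0.147. I'll do a short pull test, then lower the front with a light grip.

```bash
python3 -m jog '[[[-1,0,0,-0.001,0],[-1,0.002,0,-0.001,0],[-1,0.004,0,-0.001,0],[-1,0.004,0,-0.001,0]]]' 60;python3 -m jog '[[[-1,0.001,0,0,0],[-1,0.002,0,0,0],[-1,0.002,0,0,0]]]' 60
```

```text
time: 13.4
tool_pos: [0.5007, -0.0689, 0.1464]
tool_rot: [-3.141, 0.004, 3.141]
contact_force: [1.7, -0.3, 2.4]
opening: 0.0118
grip_force: 60.0
time: 13.65
tool_pos: [0.4996, -0.0691, 0.1466]
tool_rot: [-3.141, 0.006, 3.141]
contact_force: [7.9, -0.1, 1.0]
opening: 0.0115
grip_force: 60.0
```

The pull is resisted at 7.9 N, so the tray is hooked. Easing back and lowering the front.

```bash
python3 -m jog '[[[-1,-0.002,0,0,0],[-1,-0.003,0,0,0],[-1,-0.003,0,0,0]]]' 60; python3 -m jog '[[[-1,0,0,0,0],[-1,0,0,0,0],[-1,0,0,0,0]]]' 4; python3 -m jog '[[[-1,0,0,0.003,0],[-1,0,0,0.006,0],[-1,0,0,0.009,0],[-1,0,0,0.012,0],[-1,0,0,0.012,0]]]' 4; python3 -m jog '[[[-1,0,0,0.002,0],[-1,0,0,0.004,0],[-1,0,0,0.006,0],[-1,0,0,0.006,0]]]' 4
python3 - <<'E'
from h import *
import cv2
o=robot.observe();im=robot.read_camera("wrist")[:,:,::-1].copy();np.save("o9.npy",o,allow_pickle=True);cv2.imwrite("pics/w9.png",im)
b=cv2.cvtColor(im,cv2.COLOR_BGR2GRAY).astype(float)
for col in(250,280,360,390):
    g=np.abs(np.diff(b[140:240,col-6:col+6].mean(1)));print(col,[(140+int(i),int(g[i])) for i in np.argsort(-g)[:5]])
E
```

```text
time: 13.9
tool_pos: [0.5009, -0.0689, 0.1462]
tool_rot: [-3.141, 0.001, 3.141]
contact_force: [-0.2, -0.1, 4.0]
opening: 0.0117
grip_force: 60.0
time: 14.15
tool_pos: [0.5, -0.0686, 0.1452]
tool_rot: [3.141, -0.001, 3.141]
contact_force: [1.8, -0.3, -0.6]
opening: 0.012
grip_force: 4.0
time: 14.57
tool_pos: [0.4999, -0.0685, 0.1328]
tool_rot: [3.141, -0.001, 3.141]
contact_force: [-0.1, -1.0, -2.2]
opening: 0.0119
grip_force: 4.0
time: 14.9
tool_pos: [0.5003, -0.0686, 0.1276]
tool_rot: [3.142, -0.0, 3.141]
contact_force: [-0.8, -0.2, -0.7]
opening: 0.012
grip_force: 4.0
250 [(181, 68), (194, 65), (180, 44), (195, 25), (182, 14)]
280 [(194, 66), (181, 66), (180, 43), (195, 24), (182, 14)]
360 [(194, 69), (181, 65), (180, 48), (195, 20), (198, 17)]
390 [(194, 68), (181, 66), (180, 46), (198, 26), (195, 20)]
```

```bash
python3 -m jog '[[[-1,0,0,0.002,0],[-1,0,0,0.002,0],[-1,0,0,0.002,0]]]' 4; python3 -m jog '[[[-0.4,0,0,0,0],[-0.4,0,0,0,0],[-0.4,0,0,0,0],[-0.4,0,0,0,0],[-0.4,0,0,0,0]]]' 4
python3 - <<'E'
from h import *
import cv2
o=robot.observe();im=robot.read_camera("wrist")[:,:,::-1].copy();np.save("o10.npy",o,allow_pickle=True);cv2.imwrite("pics/w10.png",im)
b=cv2.cvtColor(im,cv2.COLOR_BGR2GRAY).astype(float)
for col in(250,280,360,390):
    g=np.abs(np.diff(b[140:240,col-6:col+6].mean(1)));print(col,[(140+int(i),int(g[i])) for i in np.argsort(-g)[:5]])
E
```

```text
time: 15.2
tool_pos: [0.5006, -0.0687, 0.126]
tool_rot: [-3.141, 0.001, 3.141]
contact_force: [-1.2, 0.1, 4.6]
opening: 0.0117
grip_force: 4.0
time: 15.62
tool_pos: [0.5004, -0.0687, 0.1256]
tool_rot: [3.141, -0.0, 3.141]
contact_force: [0.1, 0.5, 0.6]
opening: 0.0277
grip_force: 0.0
250 [(181, 68), (195, 68), (182, 56), (196, 23), (194, 7)]
280 [(195, 69), (181, 68), (182, 55), (196, 22), (199, 7)]
360 [(195, 73), (181, 66), (182, 56), (199, 20), (196, 17)]
390 [(195, 73), (182, 64), (181, 54), (199, 27), (196, 16)]
```

The tray is released and rests at about 10° on the catch (rim rows 181/195, unchanged by letting go). Now I raise clear, shut the fingers and press the front.

```bash
python3 -m jog '[[[-0.4,0,0,-0.01,0],[-0.4,0,0,-0.03,0],[-0.4,0,0,-0.05,0],[-0.7,0,0,-0.055,0],[-1,0,0,-0.055,0]]]' 4; python3 -m jog '[[[-1,0,0,0,0],[-1,0,0,0,0],[-1,0,0,0,0],[-1,0,0,0,0],[-1,0,0,0,0]]]' 20
python3 - <<'E'
from h import *
import cv2
o=robot.observe();im=robot.read_camera("wrist")[:,:,::-1].copy();np.save("o11.npy",o,allow_pickle=True);cv2.imwrite("pics/w11.png",im);print(o["opening"])
E
```

```text
time: 16.08
tool_pos: [0.5014, -0.0689, 0.1826]
tool_rot: [-3.141, 0.004, 3.141]
contact_force: [-0.3, 0.5, 0.3]
opening: 0.0185
grip_force: 0.0
time: 16.5
tool_pos: [0.5002, -0.0686, 0.1801]
tool_rot: [3.141, -0.001, 3.141]
contact_force: [0.0, -0.3, 0.5]
opening: 0.0005
grip_force: 0.0
0.0005349827407485113
```

View pics/w11.png

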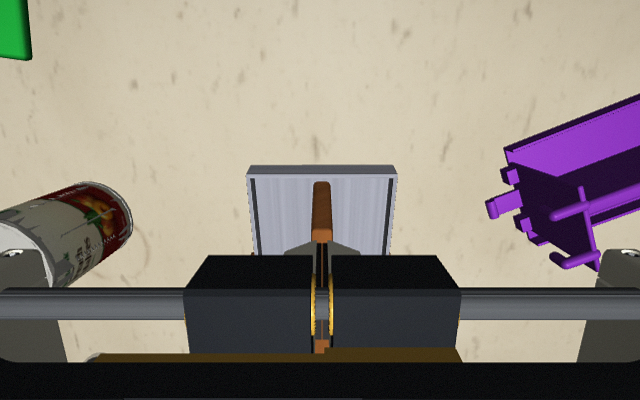

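The tray hangs with its front raised, and the closed fingers (col 322) stand over the rib (312–331). Pressing down.

```bash
python3 -m jog '[[[-1,0,0,0.008,0],[-1,0,0,0.015,0],[-1,0,0,0.02,0],[-1,0,0,0.02,0]]]' 20; python3 -m jog '[[[-1,0,0,0.002,0],[-1,0,0,0.004,0],[-1,0,0,0.006,0],[-1,0,0,0.006,0]]]' 20; python3 -m jog '[[[-1,0,0,0.001,0],[-1,0,0,0.002,0],[-1,0,0,0.003,0],[-1,0,0,0.003,0]]]' 20
```

```text
time: 16.88
tool_pos: [0.4998, -0.0685, 0.1593]
tool_rot: [3.141, -0.002, 3.141]
contact_force: [0.5, 0.3, -0.5]
opening: 0.0002
grip_force: 0.0
time: 17.22
tool_pos: [0.5, -0.0687, 0.1553]
tool_rot: [-3.141, -0.0, 3.141]
contact_force: [-3.5, -0.4, 5.6]
opening: 0.0001
grip_force: 2.9
time: 17.55
tool_pos: [0.5001, -0.0687, 0.1521]
tool_rot: [-3.142, -0.0, 3.141]
contact_force: [-2.4, 0.1, 3.4]
opening: 0.0006
grip_force: 1.9
```

```bash
for i in 1; do :; done; python3 -m jog '[[[-1,0,0,0.001,0],[-1,0,0,0.002,0],[-1,0,0,0.004,0],[-1,0,0,0.005,0],[-1,0,0,0.005,0]]]' 20; python3 -m jog '[[[-1,0,0,0.001,0],[-1,0,0,0.002,0],[-1,0,0,0.004,0],[-1,0,0,0.005,0],[-1,0,0,0.005,0]]]' 20
```

```text
time: 17.97
tool_pos: [0.5005, -0.0686, 0.1463]
tool_rot: [3.141, 0.0, 3.141]
contact_force: [0.0, -0.4, -0.5]
opening: 0.0005
grip_force: 0.1
time: 18.38
tool_pos: [0.5003, -0.0686, 0.1413]
tool_rot: [3.141, -0.0, 3.141]
contact_force: [0.3, -0.5, -0.1]
opening: 0.0006
grip_force: 0.0
```

The force dropped away, so it has probably snapped. I'll follow down to the level stop gently.

```bash
python3 -m jog '[[[-1,0,0,0.002,0],[-1,0,0,0.004,0],[-1,0,0,0.006,0],[-1,0,0,0.006,0]]]' 20; python3 -m jog '[[[-1,0,0,0.001,0],[-1,0,0,0.002,0],[-1,0,0,0.002,0]]]' 20
```

```text
time: 18.72
tool_pos: [0.5002, -0.0686, 0.1352]
tool_rot: [3.141, -0.001, 3.141]
contact_force: [-0.0, -0.0, 0.1]
opening: 0.0009
grip_force: 0.0
time: 18.97
tool_pos: [0.5003, -0.0686, 0.1335]
tool_rot: [3.141, -0.0, 3.141]
contact_force: [0.1, -0.5, 0.6]
opening: 0.0007
grip_force: 0.0
```

```bash
python3 -m jog '[[[-1,0,0,0.001,0],[-1,0,0,0.0015,0],[-1,0,0,0.0015,0]]]' 20; python3 -m jog '[[[-1,0,0,0.001,0],[-1,0,0,0.001,0],[-1,0,0,0.001,0]]]' 20
```

```text
time: 19.22
tool_pos: [0.5004, -0.0687, 0.1323]
tool_rot: [3.142, 0.0, 3.141]
contact_force: [-0.7, 0.6, 0.7]
opening: 0.0003
grip_force: 0.6
time: 19.47
tool_pos: [0.5004, -0.0687, 0.132]
tool_rot: [-3.141, 0.0, 3.141]
contact_force: [-2.6, 0.2, 7.6]
opening: 0.0
grip_force: 3.8
```

I've now viewed 11 pictures, one over the limit, so I'll do the remaining checks by numbers only. The stop is stiff at tip z ≈ 0.124 m, the level home height. Next I retreat.

```bash
python3 -m jog '[[[-1,0,0,-0.015,0],[-1,0,0,-0.04,0],[-1,0,0,-0.06,0],[-1,0,0,-0.08,0],[-1,0,0,-0.1,0]]]' 20; python3 -m jog '[[[-1,0.02,0,-0.01,0],[-1,0.04,0,-0.02,0],[-1,0.05,0,-0.02,0],[-1,0.05,0,-0.02,0],[-1,0.05,0,-0.02,0]]]' 20
python3 - <<'E'
from h import *
import cv2
o=robot.observe();b=cv2.cvtColor(robot.read_camera("wrist"),cv2.COLOR_RGB2GRAY).astype(float);c=cam("wrist",o)
Q=np.array([[-.14,.0,.018],[-.14,.0,0],[-.13,.0,.07]]);h=np.array([.003,0,.091])
for a in(0,3,10):
    w=place(.619,-.069,-.002,place(0,0,0,Q-h,np.radians(a))+h+[0,0,.055]);print(a,np.round(proj(c,w),1).tolist())
r=int(proj(c,w)[0,1])
for dc in(-40,-25,25,40):
    g=np.abs(np.diff(b[max(0,r-50):r+70,322+dc-4:322+dc+4].mean(1)));print(dc,sorted((max(0,r-50)+int(i),int(g[i])) for i in np.argsort(-g)[:5]))
a=cv2.imread("pics/top0.png").astype(int);n=robot.read_camera("top")[:,:,::-1].astype(int)
for k,(u,v) in dict(tin=(425,197),jar=(235,144),salt=(427,143),purple=(273,218)).items():print(k,np.abs(a-n)[v-18:v+18,u-18:u+18].mean().round(2))
E
```

```text
time: 19.88
tool_pos: [0.5003, -0.0686, 0.2322]
tool_rot: [3.141, 0.0, 3.141]
contact_force: [-0.1, 0.4, 0.3]
opening: 0.0004
grip_force: 0.0
time: 20.3
tool_pos: [0.4505, -0.0687, 0.2509]
tool_rot: [3.142, 0.0, 3.14]
contact_force: [-0.1, -0.5, -0.2]
opening: 0.0006
grip_force: 0.0
0 [[320.8, 209.3], [320.8, 203.9], [320.6, 239.8]]
3 [[320.8, 208.1], [320.8, 201.7], [320.6, 242.0]]
10 [[320.7, 206.9], [320.8, 198.1], [320.6, 249.6]]
-40 [(205, 59), (206, 80), (210, 65), (211, 53), (254, 77)]
-25 [(205, 82), (206, 68), (210, 112), (246, 34), (254, 42)]
25 [(204, 43), (205, 84), (210, 85), (246, 37), (254, 41)]
40 [(204, 59), (205, 81), (209, 70), (210, 51), (254, 72)]
tin 9.15
jar 3.12
salt 3.5
purple 2.82
```

```bash
python3 -c "
from cell import robot
print(robot.hand_in())"
```

```text
the job is handed in; nothing more can be done
None
```

The tray hangs level and locked on the white upright, and the job is handed in at about 20 s; the jar and salt look undisturbed, the tin was last seen standing just before the press (its final image check was inconclusive), and I viewed 11 pictures, one over the limit of 10.

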